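# Switch on the dust extractor at its guarded toggle

## Robot

A 7-joint arm with a two-finger parallel gripper is mounted at the origin on a cart in front of the work surface, level with it; the furniture and walls round the work are solid. World frame = base frame: x ahead of the robot, y to its left, z up, the work surface at z = 0. Lengths are in m, angles in degrees, forces in N, time in s.
With the tool pointing down it reaches from about 0.425 to 0.875 m from the base axis. Payload 4.7 kg.
Tool frame: the origin (TCP) lies at the very end of the fingers, on their centre line; the grasp point (between the pads) lies 19 mm behind it; z points along the fingers, y is the line along which they close (so a half turn about z gives the same grasp; the last joint's range is limited). The gripper opens to 87 mm and grips with 3 to 60 N. Pads are 19 mm wide; open, the fingers measure 117 mm over their backs; the gripper's body (75 mm by 190 mm) begins 51 mm behind the grasp point.
Start: joints at [-69.437, 18.392, -4.016, 83.108, 1.295, 78.541, -3.26], TCP at [0.22, 0.612, 0.223] pointing down, gripper open.
Joint ranges: [-163.93, 163.93], [-17.29, 119.83], [-79.2, 71.16], [3.27, 140.29], [-89.18, 269.18], [5.43, 117.66], [-154.24, 154.24]. Speed limits (degrees/s): [147.25, 147.25, 180, 180, 180, 180, 180].

## Interface

Orientations are given as [roll, pitch, yaw] about the fixed x, y, z axes, in that order (R = Rz(yaw) Ry(pitch) Rx(roll)).
In Python, from cell import get_obs, read_camera, sign_off, silhouettes gives the robot as it stands.
- The arm moves only by the tool play_rows, never from a script. Its argument "steps" is a list that holds one entry, the list of rows, each a list of 7 numbers: the shift along the tool's x, y, z in m, then the turn, a rotation vector about the tool's x, y, z in rad, then the finger opening in m, from 0 to 0.087. A call has 1 to 12 rows; each row shifts and turns the commanded pose from where the row before left it, along the tool's axes as they then stand; what a row does not reach is not made up. A row lasts 1/10 s, in which the tool goes at most 50 mm and 8.59 degrees, less where a joint would pass 70% of its speed; a pose out of reach is approached as far as the arm can. A call is refused whole if a number of a shift passes 0.05 or a number of a turn 0.15, either way. A call with a gripper value outside its range is refused whole. The fingers move at their own pace and stop on an object; "force" is the grip in N (left out, the last holds). Time passes only in rows, so rows that do not move let the fingers close. It gives the time, the measured TCP pose, the force, the opening and the grip force at its end, in the units of the state.
- get_obs(): the state, without advancing time (a new reading comes with each control period).
- read_camera(name): name is "side" or "top" or "wrist"; returns a dict with "frame" (400x640x3 uint8, red, green, blue), "intrinsics" (3x3 intrinsics, pixels), "view" (4x4, takes a point from world to camera coordinates). Camera axes: x right, y up, looking along -z (the intrinsics and any distortion apply to the point x, -y, -z); pixel columns grow to the right and rows downward; lengths in m; the calibration is good to about 2 mm. The wrist camera is an equidistant fisheye: a pixel r from the principal point sees the ray r / f radians off the axis. A picture is of the moment at which its call begins. There is no depth.
- sign_off(): hands the job in; it is judged then, once.
Trained networks look in the newest picture that a camera, given by its name, has taken for a name from the list of things; names that differ only in an ending like _2 or _b are one class to them, and where a whole thing is asked for, a point or a joint stands for the part that bears it (a point fixed in the world has none). Each returns a list of dicts, best first, with "p" (0 to 1); they miss things now and then, are a little off and sometimes report something else, mostly with a low value. They report only what shows in the picture. A call takes as long as a camera call.
- silhouettes(camera, name): "pixels" (400x640 bool, what is visible of it) and "extent" ([left, top, right, bottom] in pixels, round what is visible of it).
The state is a dict: "time_s": time; "qpos": joint angles; "joint_velocities": joint speeds; "effort": joint torques, N m; "tool_pos": TCP position; "tool_rot": TCP orientation; "force": force on the tool from outside, world axes, zero at the start; "wrist_torque": the same for the moment, N m; "grip_width": finger opening in m; "grasp_force": force on a finger pad.
Only numpy, scipy, OpenCV 4.12 (cv2) and the standard library are available. Lean on these libraries where they do the work, as an engineer would, in place of code of your own. Each camera call takes 0.05 s, during which the arm holds its last target. There are 200 camera calls.

## Task

Switch on the dust extractor: at the switch box with the round lamp, lift the sprung guard flap, flip the toggle lever beneath it fully over toward the front of the box, then let the flap drop shut by itself. Leave the guard of the other switch box, the one with two square buttons, closed.

Things in the scene. Friction and masses are not known exactly. Their poses are not given: they have to be found in the camera images.
- lamp_box: Grey switch box with round lamp dome, fixed; mm. Origin on bench under the guard's mid-width; x to the box's back, y to the lamp, z up. Casing x -58..36, y -46..86. Panel slopes from (x -55, z 40) up to (x 17, z 74), flat at z 74 to x 36. Cheeks at y +-36, 36 off the panel, flank the toggle: only shut fingers fit between. From above, fingers can dip behind the guard's bead and draw it open.
- bead (a point): Middle of the guard flap's free back edge, a round bead of 4 mm radius, 74 mm long along the box's y; shut it is at x -18, y 0, z 108 mm in the box's frame, with open air behind and below it down to the panel. The flap is an aluminium plate 80 mm wide, 3 mm thick, running from here down toward the front, parallel to the panel and 46 mm off it, over the toggle.
- guard (a joint): Flap angle, rad: 0 shut, grows opening, stop 1.5. Axis along the box's y at (x -57, z 45) mm, low at the front; the bead, 74 mm from it, swings up and to the front. A spring shuts it (about 2 N at the bead when shut, 3 N at 0.9 rad). It does not stay open alone, but rests against fingers reaching down past the bead to the toggle, and falls shut when they leave.
- toggle (a joint): Toggle angle, rad: starts at 0 to 0.08 (off, leaning to the box's back), 0.7 fully on (leaning to the front). Bare steel lever at y 0, 35 mm long, 7 mm thick, 11 near the tip; pivot (x -36, z 56) mm in the box's frame, tip off at (x -39, z 92), on at (x -61, z 82). Turns about the box's y, stays where left; about 1.5 to 2 N at the tip moves it.
- other_guard (a joint): Angle of the guard flap of the second switch box, rad, 0 shut; same spring. That box is alike but has two square buttons in place of the round lamp. The two boxes stand side by side, either one left or right.

How it is judged (in metres and radians):
On the way, in this order (a step that is already met when the one before it is completed fails the run):
1. the lamp box's guard flap is lifted by more than 0.2 rad (value of joint guard above 0.2 rad), for 0.1 s.
2. the toggle is flipped over (past 0.5 rad) (value of joint toggle above 0.5 rad), for 0.1 s.
At the end, for the whole second after the job is handed in: The lamp box's toggle stands past 0.5 rad of its 0.7 rad travel, its guard flap is shut again (under 0.1 rad) and the button box's guard is shut (under 0.1 rad) (value of joint toggle above 0.5 rad and value of joint each of guard, other_guard below 0.1 rad); the robot touches nothing.
It fails at once if the guard of the button box is lifted by more than 0.25 rad (value of joint other_guard above 0.25 rad).
It also fails if it takes over 32 s, if anything falls off the work surface, if the arm or the gripper's body presses on something with over 40 N, if the wrist force passes 120 N, or if a joint passes its speed limit or range.

## Working session

There is one attempt and no reset: what is moved stays moved. The work goes in short steps, Python scripts to look and compute and a tool call to move; the robot and the scene stay as the last step left them, time stands still between calls to the robot, and variables do not carry over. Pictures are saved under pics/ and viewed, at most 10 in all, crops included, and the job is handed in when it is done.

Besides the shell and the picture viewer there is one more tool, called after ">>>" as name(argument=value, ...) on one line, values as JSON. play_rows: Moves the arm, as the interface text tells. Its arguments: {"type":"object","properties":{"steps":{"type":"array","items":{"type":"array","items":{"type":"array","items":{"type":"number"}}}},"force":{"type":"number"}},"required":["steps"]}

```bash
mkdir -p pics; cat > h.py <<'E'
import numpy as np,cv2
from cell import *
def save(n,f): cv2.imwrite(f'pics/{f}.png',cv2.cvtColor(n['frame'],cv2.COLOR_RGB2BGR))
def proj(c,P):
    P=np.atleast_2d(P);V=np.array(c['view']);K=np.array(c['intrinsics'])
    q=P@V[:3,:3].T+V[:3,3];q=q*[1,-1,-1];p=q@K.T
    return p[:,:2]/p[:,2:]
E
python3 - <<'E'
from h import *
ims=[]
for n in ('side','top'):
    c=read_camera(n);ims.append(c['frame']);V=np.array(c['view']);print(n,c['intrinsics'],'pos',(-V[:3,:3].T@V[:3,3]).round(3))
    for t in('lamp_box','bead','guard','toggle','other_guard'):
        for s in silhouettes(n,t)[:3]: print(n,t,s['p'],s['extent'])
    save(c,n)
print(get_obs())
E
```

```text
side [[432.19217945   0.         323.96866884]
 [  0.         432.19217945 197.28079507]
 [  0.           0.           1.        ]] pos [ 0.283 -0.861  0.534]
side lamp_box 0.83 [295.6, 151.1, 345.9, 213.2]
side bead 0.65 [297.0, 154.1, 323.9, 193.3]
side guard 0.59 [291.5, 153.6, 320.9, 193.5]
side other_guard 0.59 [327.4, 234.4, 378.5, 292.6]
top [[466.66644763   0.         318.37432875]
 [  0.         466.66644763 206.72871605]
 [  0.           0.           1.        ]] pos [ 0.27  -0.151  1.035]
top lamp_box 0.96 [191.1, 172.3, 265.9, 234.3]
top bead 0.64 [199.1, 193.4, 241.4, 236.0]
top guard 0.58 [199.7, 191.0, 242.7, 231.4]
top other_guard 0.86 [374.6, 201.9, 418.6, 236.3]
{'time_s': 0.6, 'qpos': array([-69.43809271,  18.39130042,  -4.01428465,  83.10731457,
         1.29448684,  78.54003624,  -3.25983202]), 'joint_velocities': array([ 0.02696641,  0.09005297,  0.08248856,  0.01500416, -0.09361835,
        0.03871462, -0.03409982]), 'effort': array([ 2.62562708e-05, -4.90798652e+01, -4.02716473e-01, -3.12608707e+01,
       -6.36647595e-02,  3.38507281e-02,  3.31872582e-05]), 'tool_pos': array([0.21974158, 0.61176059, 0.22259542]), 'tool_rot': array([1.79993557e+02, 2.74796149e-03, 1.60245227e+02]), 'force': array([-0.21596746, -0.16549396, -1.19773469]), 'wrist_torque': array([ 0.0204303 ,  0.01173304, -0.00480496]), 'grasp_force': 0.0, 'grip_width': 0.08723663288405964}
```

View pics/top.png

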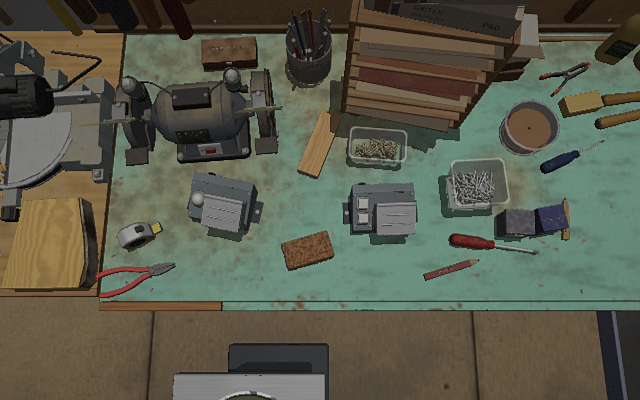

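View pics/side.png

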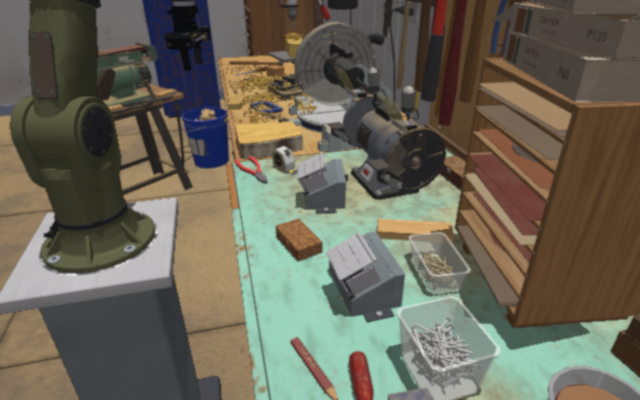

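Both views show the lamp box on the left: in the top view the dome is at (198,199) and the flap at (225,212). In the side view the box is at (320,182). The button box is on the right, at (380,210) in the top view. Next I'll fit the box pose to the silhouettes.

```bash
cat > fit.py <<'E'
from h import *
from scipy.optimize import minimize
cas=[(-58,0),(-55,40),(17,74),(36,74),(36,0)]
casing=np.array([(x,y,z) for x,z in cas for y in(-46,86)])/1e3
plate=np.array([(x,y,z) for x,z in((-18,112),(-75,85),(-75,79),(-14,108)) for y in(-40,40)])/1e3
n=np.array([-.427,.904])*36
cheek=[np.array([(x,y,z) for x,z in((-55,40),(10,71),(-55+n[0],40+n[1]),(-10+n[0],61+n[1])) for y in(s-2,s+2)])/1e3 for s in(-36,36)]
def W(P,p): c,s=np.cos(p[2]),np.sin(p[2]); return P@np.array([[c,-s,0],[s,c,0],[0,0,1]]).T+[p[0],p[1],0]
def mask(c,parts,p):
    m=np.zeros((1600,2560),np.uint8)
    for P in parts: cv2.fillConvexPoly(m,cv2.convexHull((proj(c,W(P,p))*4).astype(np.int32)),1)
    return cv2.resize(m,(640,400),interpolation=cv2.INTER_AREA).astype(float) if 0 else m.reshape(400,4,640,4).mean((1,3))
iou=lambda a,b: np.minimum(a,b).sum()/np.maximum(a,b).sum()
if __name__=='__main__':
    cs={n:read_camera(n) for n in('side','top')}
    S={n:{t:silhouettes(n,t)[0]['pixels'].astype(float) for t in('lamp_box','guard')} for n in cs}
    A=[casing,plate]+cheek
    def cost(p,v=('side','top'),t=('lamp_box','guard')): return -sum(iou(mask(cs[n],A if k=='lamp_box' else [plate],p),S[n][k]) for n in v for k in t)
    # start from top
    g=[(cost((x,y,a),('top',)),x,y,a) for x in np.arange(.4,.75,.03) for y in np.arange(-.05,.2,.03) for a in(-.3,)]
    p0=min(g)[1:]
    for kw in({},dict(v=('top',)),dict(t=('lamp_box',)),dict(t=('guard',))):
        r=minimize(lambda q:cost(q*[.1,.1,1],**kw),np.array(p0)/[.1,.1,1],method='Nelder-Mead',options=dict(initial_simplex=np.array(p0)/[.1,.1,1]+np.array([[0,0,0],[.2,0,0],[0,.2,0],[0,0,.2]])))
        p=r.x*[.1,.1,1];print(kw,p.round(4),np.degrees(p[2]).round(1),r.fun.round(3))
        if not kw: best=p
    np.save('p.npy',best); out=[]
    for nme in cs:
        im=cs[nme]['frame'].copy()[:,:,::-1].copy()
        e=proj(cs[nme],W(np.r_[casing,plate],best)).mean(0).astype(int)
        big=cv2.resize(im,None,fx=4,fy=4)
        for P,col in((casing,(0,0,255)),(plate,(0,255,0))):
            cv2.polylines(big,[cv2.convexHull((proj(cs[nme],W(P,best))*4).astype(np.int32))],True,col,1)
        out.append(big[4*e[1]-200:4*e[1]+200,4*e[0]-200:4*e[0]+200])
    cv2.imwrite('pics/fit.png',np.hstack(out))
E
python3 fit.py
```

```text
{} [ 0.5188  0.0406 -0.2143] -12.3 -3.521
{'v': ('top',)} [ 0.5186  0.0417 -0.219 ] -12.5 -1.864
{'t': ('lamp_box',)} [ 0.5187  0.0406 -0.1975] -11.3 -1.83
{'t': ('guard',)} [ 0.5189  0.0394 -0.2281] -13.1 -1.689
```

View pics/fit.png

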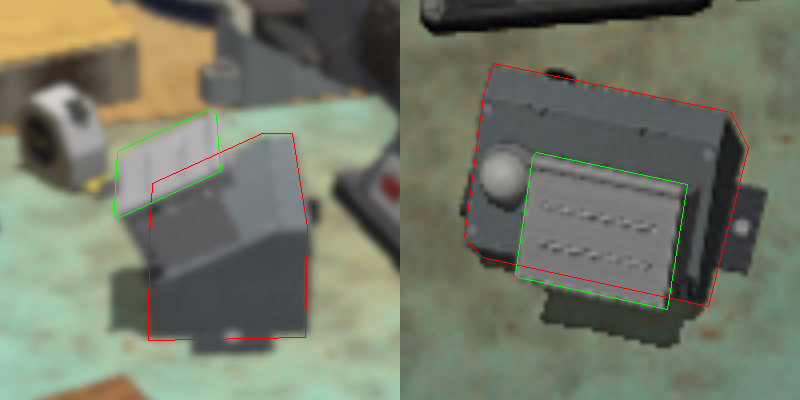

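The fit matches both views: box origin (0.519, 0.041), yaw -12.3°. I'm moving above it with the fingers shut.

>>> play_rows(steps=[[[0,0,0,0,0,-0.13,0],[-0.033,-0.036,0,0,0,0,0],[-0.033,-0.036,0,0,0,0,0],[-0.033,-0.036,0,0,0,0,0],[-0.033,-0.036,0,0,0,0,0],[-0.033,-0.036,0,0,0,0,0],[-0.033,-0.036,0,0,0,0,0],[-0.033,-0.036,0,0,0,0,0],[-0.033,-0.036,0,0,0,0,0],[-0.033,-0.036,0,0,0,0,0],[-0.033,-0.036,0,0,0,0,0],[-0.033,-0.036,0,0,0,0,0]]])

```text
time_s: 2.1
tool_pos: [0.4907, 0.1457, 0.223]
tool_rot: [179.9, 0.0, 167.7]
force: [0.7, 0.1, -0.7]
grip_width: 0.003
grasp_force: 0.0
```

```bash
cat > st.py <<'E'
from h import *
o=get_obs();t=o['tool_pos'];a=np.load('p.npy');c,s=np.cos(a[2]),np.sin(a[2])
d=t[:2]-a[:2];print('t',o['time_s'],'box xyz mm',(np.array([c*d[0]+s*d[1],-s*d[0]+c*d[1],t[2]])*1e3).round(1),'rot',o['tool_rot'].round(2),'F',o['force'].round(1),o['grip_width'],'wantyaw',np.degrees(a[2])+180)
E
python3 st.py
```

```text
t 2.1 box xyz mm [-49.8  96.7 223. ] rot [1.7994e+02 5.0000e-02 1.6770e+02] F [ 0.7  0.1 -0.7] 0.0029822550258743175 wantyaw 167.72283131612065
```

>>> play_rows(steps=[[[-0.029,-0.045,0,0,0,0,0],[-0.029,-0.045,0,0,0,0,0],[0,0,0.04,0,0,0,0],[0,0,0.035,0,0,0,0],[0,0,0,0,0,0,0]]])

```text
time_s: 2.6
tool_pos: [0.5214, 0.0529, 0.1433]
tool_rot: [-179.8, -0.5, 167.6]
force: [-1.1, -0.2, -0.4]
grip_width: 0.0004
grasp_force: 0.0
```

```bash
python3 st.py; python3 - <<'E'
from h import *
ims=[]
for n in('wrist','side'):
    c=read_camera(n); ims.append(c['frame'])
    print(n,np.array(c['intrinsics']).round(1).tolist())
s=cv2.resize(ims[1][100:250,240:480],(640,400))
cv2.imwrite('pics/w1.png',np.vstack([cv2.resize(ims[0],(480,300)),cv2.resize(s,(480,300))])[:,:,::-1])
E
```

```text
t 2.6 box xyz mm [ -0.   12.6 143.3] rot [-179.78   -0.46  167.64] F [-1.1 -0.2 -0.4] 0.00039724239630318066 wantyaw 167.72283131612065
wrist [[309.7, 0.0, 323.7], [0.0, 309.7, 199.4], [0.0, 0.0, 1.0]]
side [[432.2, 0.0, 324.0], [0.0, 432.2, 197.3], [0.0, 0.0, 1.0]]
```

View pics/w1.png

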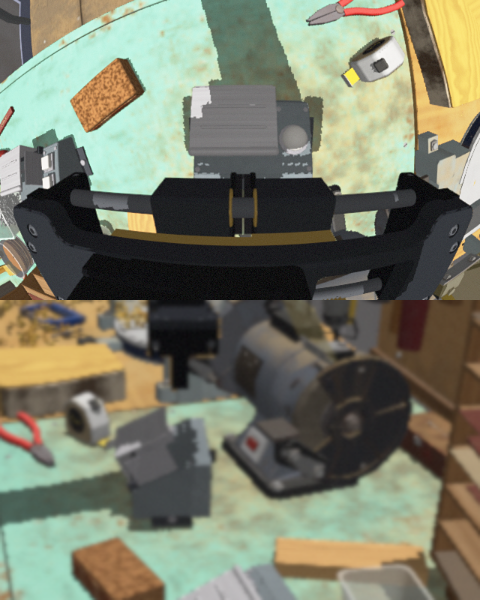

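The wrist view shows the flap at (233,120) and the shut fingers just behind it at (242,200), slightly toward the lamp. I'll check whether the arm has settled.

>>> play_rows(steps=[[[0,0,0,0,0,0,0],[0,0,0,0,0,0,0]]])

```text
time_s: 2.9
tool_pos: [0.5264, 0.0544, 0.1497]
tool_rot: [179.9, 0.2, 167.7]
force: [0.4, -0.4, 0.0]
grip_width: 0.0005
grasp_force: 0.0
```

```bash
python3 st.py
```

```text
t 2.9 box xyz mm [  4.4  15.1 149.7] rot [179.9    0.18 167.74] F [ 0.4 -0.4  0. ] 0.000503576238792594 wantyaw 167.72283131612065
```

>>> play_rows(steps=[[[-0.003,-0.015,0,0,0,0,0],[0,0,0.015,0,0,0,0],[0,0,0.015,0,0,0,0],[0,0,0.015,0,0,0,0],[0,0,0.012,0,0,0,0],[0,0,0,0,0,0,0],[0,0,0,0,0,0,0]]])

```text
time_s: 3.6
tool_pos: [0.525, 0.0381, 0.091]
tool_rot: [180.0, 0.0, 167.7]
force: [-0.2, -0.0, 0.4]
grip_width: 0.0007
grasp_force: 0.0
```

```bash
python3 st.py
```

```text
t 3.6 box xyz mm [ 6.6 -1.1 91. ] rot [1.8000e+02 3.0000e-02 1.6767e+02] F [-0.2 -0.   0.4] 0.0006586980295560556 wantyaw 167.72283131612065
```

>>> play_rows(steps=[[[0.005,0,0,0,0,0,0],[0.005,0,0,0,0,0,0],[0.005,0,0,0,0,0,0],[0.005,0,0,0,0,0,0],[0.004,0,0,0,0,0,0],[0,0,0,0,0,0,0],[0,0,0,0,0,0,0]]])

```text
time_s: 4.3
tool_pos: [0.5012, 0.0439, 0.0906]
tool_rot: [180.0, -0.0, 167.7]
force: [3.2, 0.5, 1.7]
grip_width: 0.0008
grasp_force: 1.4
```

```bash
python3 st.py; python3 - <<'E'
from h import *
c=read_camera('side');w=read_camera('wrist')
cv2.imwrite('pics/s2.png',np.vstack([cv2.resize(w['frame'][60:300,160:480],(480,360)),cv2.resize(c['frame'][130:220,270:390],(320,240)) if 0 else cv2.resize(c['frame'][130:220,260:440],(480,240),interpolation=cv2.INTER_CUBIC)])[:,:,::-1])
E
```

```text
t 4.3 box xyz mm [-17.9  -0.6  90.6] rot [179.98  -0.   167.71] F [3.2 0.5 1.7] 0.000768610313251218 wantyaw 167.72283131612065
```

View pics/s2.png

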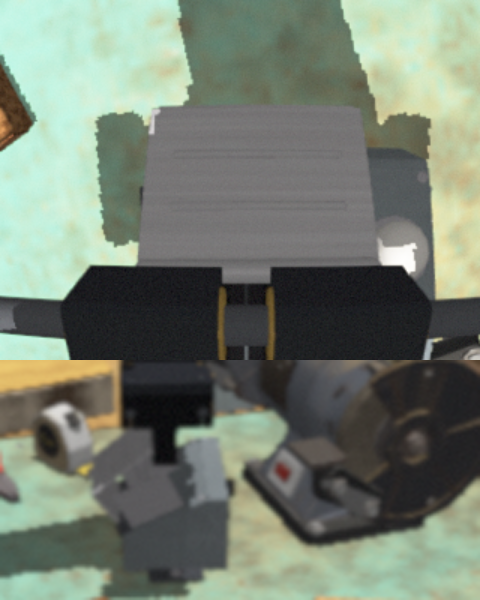

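The flap is lifted and rests on the fingers, with about 3 N on the tool. Next I lower past the toggle tip and push to the front.

>>> play_rows(steps=[[[0,0,0.007,0,0,0,0],[0,0,0.007,0,0,0,0],[0,0,0,0,0,0,0],[0.006,0,0,0,0,0,0],[0.006,0,0,0,0,0,0],[0.006,0,0,0,0,0,0],[0.005,0,0,0,0,0,0],[0,0,0,0,0,0,0],[0,0,0,0,0,0,0]]])

```text
time_s: 5.3
tool_pos: [0.4794, 0.0485, 0.0772]
tool_rot: [180.0, 0.1, 167.7]
force: [4.2, -0.9, 3.0]
grip_width: 0.0004
grasp_force: 2.5
```

```bash
python3 st.py
```

```text
t 5.3 box xyz mm [-40.2  -0.7  77.2] rot [1.7996e+02 9.0000e-02 1.6769e+02] F [ 4.2 -0.9  3. ] 0.0003948661506057625 wantyaw 167.72283131612065
```

>>> play_rows(steps=[[[0.003,0,0,0,0,0,0],[0.003,0,0,0,0,0,0],[0,0,0,0,0,0,0],[0,0,0,0,0,0,0]]])

```text
time_s: 5.7
tool_pos: [0.4777, 0.0494, 0.0782]
tool_rot: [179.9, 0.6, 167.7]
force: [12.3, -2.6, 0.3]
grip_width: 0.0004
grasp_force: 5.7
```

```bash
python3 st.py
```

```text
t 5.7 box xyz mm [-42.   -0.2  78.2] rot [179.87   0.57 167.65] F [12.3 -2.6  0.3] 0.00040231628393271436 wantyaw 167.72283131612065
```

The force rose to 12 N where the full-on stop should be. I'll back off a little and lift straight out.

>>> play_rows(steps=[[[-0.006,0,0,0,0,0,0],[-0.006,0,0,0,0,0,0],[-0.003,0,-0.005,0,0,0,0],[0,0,-0.015,0,0,0,0],[0,0,-0.025,0,0,0,0],[0,0,-0.025,0,0,0,0],[0,0,-0.03,0,0,0,0],[0,0,-0.03,0,0,0,0],[0,0,0,0,0,0,0],[0,0,0,0,0,0,0]]])

```text
time_s: 6.7
tool_pos: [0.4866, 0.0467, 0.2062]
tool_rot: [-180.0, -0.1, 167.7]
force: [-0.4, 0.4, -0.5]
grip_width: 0.0003
grasp_force: 0.0
```

```bash
python3 st.py; python3 - <<'E'
from h import *
c=read_camera('side');w=read_camera('wrist');t=read_camera('top')
for n in('side','wrist','top'):
    for k in ('toggle','guard','other_guard'):
        for s in silhouettes(n,k)[:1]: print(n,k,s['p'],s['extent'])
L=cv2.resize(w['frame'][60:300,160:560],(500,300))
R=cv2.resize(c['frame'][140:230,280:430],(500,300),interpolation=cv2.INTER_CUBIC)
cv2.imwrite('pics/e.png',np.vstack([L,R])[:,:,::-1])
E
```

```text
t 6.7 box xyz mm [-32.8  -0.9 206.2] rot [-1.7998e+02 -1.2000e-01  1.6770e+02] F [-0.4  0.4 -0.5] 0.00026951043523624834 wantyaw 167.72283131612065
side guard 0.62 [293.4, 156.1, 324.4, 186.5]
side other_guard 0.92 [327.4, 236.0, 375.0, 291.9]
wrist guard 0.96 [284.4, 147.9, 374.8, 225.1]
wrist other_guard 0.91 [40.2, 206.2, 90.8, 256.9]
top toggle 0.45 [187.9, 193.1, 263.2, 235.9]
top guard 0.59 [199.3, 198.0, 241.4, 234.5]
top other_guard 0.88 [376.4, 204.3, 420.1, 235.2]
```

View pics/e.png

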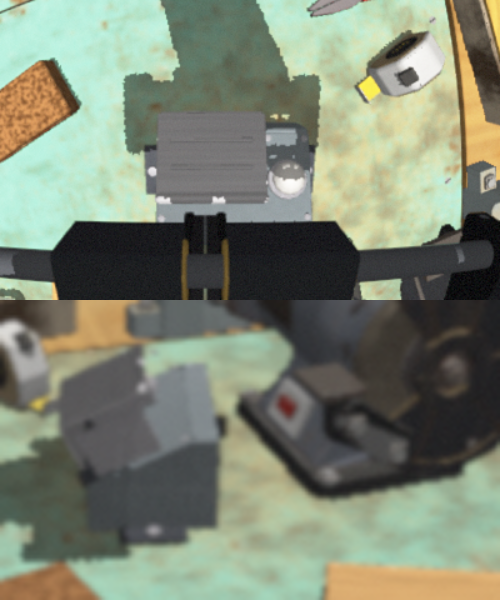

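The side view shows the flap shut again, with its edge at (140,350) as at the start. The wrist view shows the fingers clear and the flap lying over the toggle. The button box guard has not moved. From the finger position at the stop, the toggle works out to about 0.68 rad.

```bash
python3 -c "from cell import *; print(sign_off())"
```

```text
the job is handed in; nothing more can be done
None
```

I flipped the lamp box's toggle toward the front and the flap dropped shut; the button box's guard stayed closed, and I handed the job in about 7 s in. The toggle is hidden under the shut flap, so its angle (about 0.68 of 0.7 rad) is worked out from where the fingers met the stop, not seen.

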